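Clamp the granite prism with the slip-clutch screw

ROBOT

A 6-joint arm with a two-finger parallel gripper is mounted at the origin on the work surface. World frame = base frame: x ahead of the robot, y to its left, z up, the work surface at z = 0. Lengths are in m, angles in rad, forces in N, time in s.
With the tool pointing down it reaches from about 0.3 to 0.875 m from the base axis. Payload 6.4 kg.
Tool frame: the origin (TCP) lies at the very end of the fingers, on their centre line; the grasp point (between the pads) lies 19 mm behind it (ctrl.tcp_to_grasp is the distance from the TCP to the grasp point, in m); z points along the fingers, y is the direction in which the jaws open and shut (so a half turn about z gives the same grasp; the last joint's range is limited). The gripper opens to 85 mm and grips with 20 to 120 N. Pads are 22 mm wide; open, the fingers measure 114 mm over their backs; the gripper's body (76 mm by 85 mm) begins 54 mm behind the grasp point. The pads swing forward as they close: fully open they stand 13 mm farther back than shut.
Start: joints at [1.107, 0.181, 1.607, -0, 1.354, -0.206], TCP at [0.147, 0.556, 0.231] pointing down, gripper open.
Joint ranges: [-2.99, 2.99], [-0.89, 2.07], [0.3, 2.58], [-1.14, 4.28], [0, 2.63], [-3.12, 3.12]. Speed limits (rad/s): [2.57, 2.57, 3.01, 3.14, 3.14, 3.14].

INTERFACE

Orientations are given as a unit quaternion [w, x, y, z].
In Python, from bench import ctrl gives the robot as it stands. The module is installed in compiled form; this text tells all that it offers.
- The arm moves only by the tool drive_tool, never from a script. Its argument "deltas" is a list of rows, each an object with "slide": the shift along the tool's x, y, z as a fraction of full scale, a list of three; "delta_rot": the turn, a rotation vector about the tool's x, y, z as a fraction of full scale, a list of three; "hand": the opening, from 0 (shut) to 1 (fully open). In form: [{"slide": [tx, ty, tz], "delta_rot": [wx, wy, wz], "hand": hand}, ...]. A call has exactly 5 rows; each row shifts and turns the commanded pose from where the row before left it, along the tool's axes as they then stand; what a row does not reach is not made up. Full scale, the value 1, is 50 mm for a shift and 180 degrees for a turn. A row lasts 1/8 s, in which the tool goes at most 62.5 mm and 10.7 degrees, less where a joint would pass 70% of its speed; a pose out of reach is approached as far as the arm can. A call with a number of a shift or a turn outside -1 to 1 is refused whole. A call with a gripper value outside its range is refused whole. The fingers move at their own pace and stop on an object; the grip force is fixed at half the most. Time passes only in rows, so rows that do not move let the fingers close, or fill a call up. It gives the time, the measured TCP pose, the force and the opening at its end, in the units of the state.
- ctrl.get_obs(): the state, without advancing time (a new reading comes with each control period).
- ctrl.camera(name): name is "scene" or "side" or "wrist"; returns a dict with "frame" (400x640x3 uint8, red, green, blue), "mtx" (3x3 intrinsics, pixels), "R" (3x3) and "t" (3): a world point X has camera coordinates R X + t. Camera axes: x right, y down, z forward; pixel columns grow to the right and rows downward; lengths in m; the calibration is good to about 2 mm. A picture is of the moment at which its call begins. There is no depth.
- ctrl.hand_in(): hands the job in, once; it reports no verdict.
The state is a dict: "time_s": time; "q": joint angles; "dq": joint speeds; "joint_efforts": joint torques, N m; "eef_pos": TCP position; "eef_rot": TCP orientation; "wrist_force": force on the tool from outside, world axes, zero at the start; "torque": the same for the moment, N m; "opening": opening from 0.0 (shut) to 1.0 (fully open).
Only numpy, scipy, OpenCV 4.12 (cv2) and the standard library are available. Lean on these libraries where they do the work, as an engineer would, in place of code of your own. Each camera call takes 0.05 s, during which the arm holds its last target.

TASK

Push the granite prism along the clamp's base, between the guide rails, until its end rests against the back stop under the overarm. Then turn the red lever clockwise (seen from above) to screw the pressure foot down on the stone, and stop when the lever's clutch first slips: the white line on the lever must end over the green arc of the collar (5 to 28 degrees of slip) and never run on to the red arc. Leave the stone clamped, touch nothing more, and leave the tub, the black die and the rubber ring where they are.

Things in the scene. Friction and masses are not known exactly. Their poses are not given: they have to be found in the camera images.
- clamp: Green and grey clamp fixed to the bench. Origin: on the bench under the vertical screw axis; +x runs along the guide to the back stop. Base plate 12 mm thick, x=-235 to 90 mm, 130 mm wide. Two rails 22 mm high, 53 mm apart inside, x=-30 to 40, with lead-in wings flaring out to x=-77 (mouth 85 wide). Stop face at x=40. Green column at x=52 to 80; overarm 46 mm wide, x=-25 to 80, z=95 to 120.
- nest (a point): Fixed to the clamp: where the prism's centre lies when it is fully home (clamp x=-20, y=0, 34.5 mm above the bench); axes as the clamp's.
- prism_center (a point): Centre of the loose speckled grey granite prism, 120 mm long (its x axis) x 50 wide (y) x 45 high (z), 0.5 to 0.85 kg. It starts flat on the base plate in front of the wings, a little askew, its +x end towards the back stop. Its friction on the plate varies.
- foot: Dark steel pressure foot under the overarm, a 38 mm disc on the screw axis that only moves up and down. Origin: centre of its underside, at the start 5 to 9 mm above the height of the prism's top (57 mm above the bench).
- screw (a joint): Angle (rad) of the screw and its dark steel collar (76 mm disc on top of the overarm). Grows clockwise from above; foot goes down 4 mm per rad. Starts at 0.3 to 1.1; foot meets the prism at about 2.4, tight soon after; stays where left. The lever points along clamp +y turned clockwise by screw + slip (pi/2: along clamp +x).
- slip (a joint): How far (rad) the lever has slipped clockwise on the collar. 0 at the start, when the lever stands over the collar's white patch, and 0 while both turn together. Once the screw is tight the clutch lets the lever run on, with no end stop, and this grows: clockwise of the white patch the collar has a green arc (0.09 to 0.49 rad of slip), then a red one.
- lever_mid (a point): On the red lever, 65 mm from the screw axis, 159 mm above the bench. The lever is one upright fin 10 mm thick, from a hub (34 mm diameter, top z=181) out to 90 mm from the axis, z=138 to 178 mm. The point's y points outwards along the fin; clockwise motion is towards its +x. While moving, a push here takes about 4 N to turn the screw, 7 N to slip the clutch.
- tub: Bystander: open white plastic tub of gravel, 130 x 130 x 70 mm high; origin at the centre of its underside.
- die: Bystander: black hexagonal steel die on a brass foot, about 76 mm across and 80 mm high; origin at the centre of its underside.
- gasket: Bystander: flat black rubber ring, 80 mm outer diameter, 8 mm high; origin at the centre of its underside.
Not all that is in view belongs to the job. Leave any orange or turquoise look-alike of the part that bears prism_center alone.

How it is judged:
On the way, in this order (a step that is already met when the one before it is completed fails the run):
1. the prism is home against the back stop, before any slip (x of prism_center in the frame of nest between -0.004 and 0.004 m and y of prism_center in the frame of nest between -0.004 and 0.004 m and z of prism_center in the frame of nest between -0.004 and 0.004 m and angle between the x axis of prism_center and the x axis of nest, either way round below 0.06 rad and value of joint slip below 0.05 rad), for 0.2 s.
2. the foot presses on the prism and the clutch has slipped at least 5 degrees (contact force between foot and prism above 15 N and value of joint slip above 0.08 rad), for 0.1 s.
At the end, for the whole second after the job is handed in: The prism is at rest within 4 mm of the nest along each axis and within 3.5 degrees of square, the foot presses on it with more than 15 N, and the lever has slipped between 0.08 and 0.49 rad (5 to 28 degrees) on the collar: its white line is over the green arc (all of step 2 and x of prism_center in the frame of nest between -0.004 and 0.004 m and y of prism_center in the frame of nest between -0.004 and 0.004 m and z of prism_center in the frame of nest between -0.004 and 0.004 m and angle between the x axis of prism_center and the x axis of nest, either way round below 0.06 rad and value of joint slip below 0.49 rad and linear speed of prism below 0.01 m/s); the robot touches nothing.
It fails at once if the lever is driven on to the red arc, 28 degrees past the first slip (value of joint slip above 0.49 rad).
It fails at once if a bystander is pushed away or tipped (distance of any of tub, die, gasket from where it was at the start of the episode above 0.02 m or angle between any of tub, die, gasket's own z axis and vertical above 0.3 rad).
It also fails if it takes over 64 s, if anything falls off the work surface, if the arm or the gripper's body presses on something with over 40 N, if the wrist force passes 120 N, or if a joint passes its speed limit or range.

## Working session

There is one attempt and no reset: what is moved stays moved. The work goes in short steps, Python scripts to look and compute and a tool call to move; the robot and the scene stay as the last step left them, time stands still between calls to the robot, and variables do not carry over. Pictures are saved under pics/ and viewed, and the job is handed in when it is done.

Besides the shell and the picture viewer there is one more tool, called after ">>>" as name(argument=value, ...) on one line, values as JSON. drive_tool: Moves the arm, as the interface text tells. Its arguments: {"type":"object","properties":{"deltas":{"type":"array","items":{"type":"object","properties":{"slide":{"type":"array","items":{"type":"number"}},"delta_rot":{"type":"array","items":{"type":"number"}},"hand":{"type":"number"}}}}},"required":["deltas"]}

```bash
mkdir -p pics; cat > h.py <<'E'
import numpy as np, cv2, sys
from bench import ctrl
def snap(name, out):
    c=ctrl.camera(name); cv2.imwrite('pics/'+out, c['frame'][:,:,::-1]); 
    np.savez('pics/'+out+'.npz',**c); return c
def ray(c,u,v):
    d=c['R'].T@np.linalg.inv(c['mtx'])@np.array([u,v,1.]); o=-c['R'].T@c['t']; return o,d
def onz(c,u,v,z):
    o,d=ray(c,u,v); return o+d*(z-o[2])/d[2]
def proj(c,X):
    p=c['mtx']@(c['R']@np.array(X,float)+c['t']); return p[:2]/p[2]
def tri(c1,p1,c2,p2):
    A=[];b=[]
    M=np.zeros((3,3));v=np.zeros(3)
    for c,p in((c1,p1),(c2,p2)):
        o,d=ray(c,*p); d=d/np.linalg.norm(d); P=np.eye(3)-np.outer(d,d); M+=P; v+=P@o
    return np.linalg.solve(M,v)
def load(out): return dict(np.load('pics/'+out+'.npz'))
E
python3 - <<'E'
from h import *
for n in('scene','side','wrist'):
    c=snap(n,n+'0.png'); print(n,-c['R'].T@c['t'],c['R'][2])
print(ctrl.get_obs())
E
```

```text
scene [ 1.42449178 -0.64531058  0.80414308] [-0.65614899  0.5298558  -0.53732795]
side [0.32213329 0.78209422 1.03642451] [ 0.18664309 -0.62868214 -0.75493253]
wrist [0.07069657 0.57461878 0.37274491] [ 0.29349834 -0.07842474 -0.95273726]
{'time_s': 0.15, 'q': array([ 1.10669866e+00,  1.81354142e-01,  1.60774021e+00, -2.55736965e-05,
        1.35380524e+00, -2.06288404e-01]), 'dq': array([-0.00129274, -0.00330073, -0.003091  , -0.00140018,  0.00106146,
        0.00183629]), 'joint_efforts': array([ 7.46524274e-04, -4.45262933e+01, -3.51697397e+01, -1.63717013e-04,
        5.82047258e-03,  3.91867377e-05]), 'eef_pos': array([0.14640245, 0.55562991, 0.23061866]), 'eef_rot': array([-2.03170499e-04,  1.28545173e-01,  9.91703439e-01, -6.21212023e-04]), 'wrist_force': array([-0.15426065,  0.74274516,  0.40446698]), 'torque': array([ 0.01219601,  0.01060303, -0.01676116]), 'opening': 0.999726185802663}
```

View pics/scene0.png

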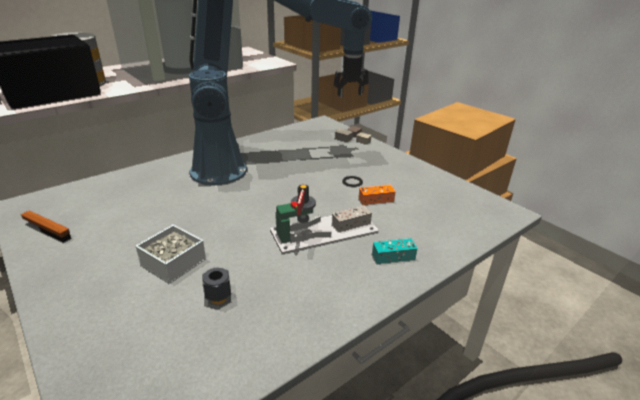

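View pics/side0.png

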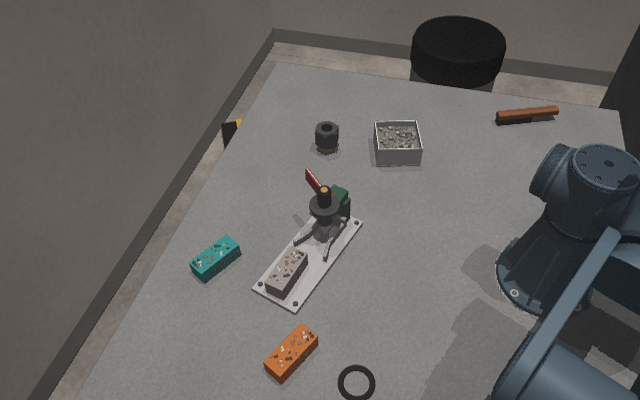

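View pics/wrist0.png

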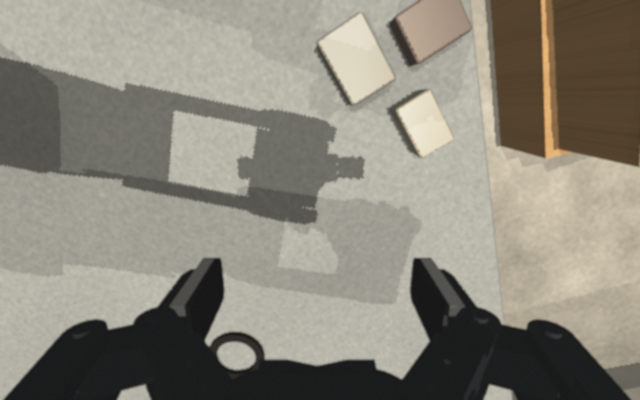

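Candidates for the prism are grey speckled (scene 352,218; side 287,272), turquoise (scene 394,250; side 215,258) and orange (scene 377,194; side 291,352). The grey one on the base plate fits the description. I'll confirm it in an enlarged crop.

```bash
python3 - <<'E'
from h import *
a=cv2.imread('pics/side0.png')[150:320,230:380]; b=cv2.imread('pics/scene0.png')[175:255,260:390]
cv2.imwrite('pics/cs.png',cv2.resize(a,None,fx=3.5,fy=3.5,interpolation=cv2.INTER_CUBIC))
cv2.imwrite('pics/cc.png',cv2.resize(b,None,fx=6,fy=6,interpolation=cv2.INTER_CUBIC))
E
```

```text
(no output)
```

View pics/cs.png

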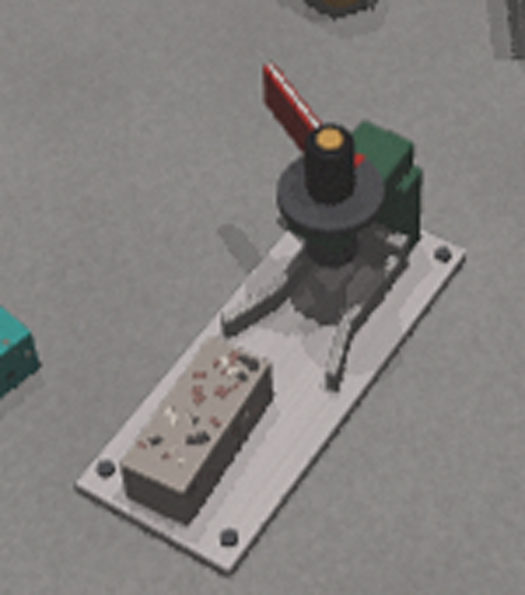

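View pics/cc.png

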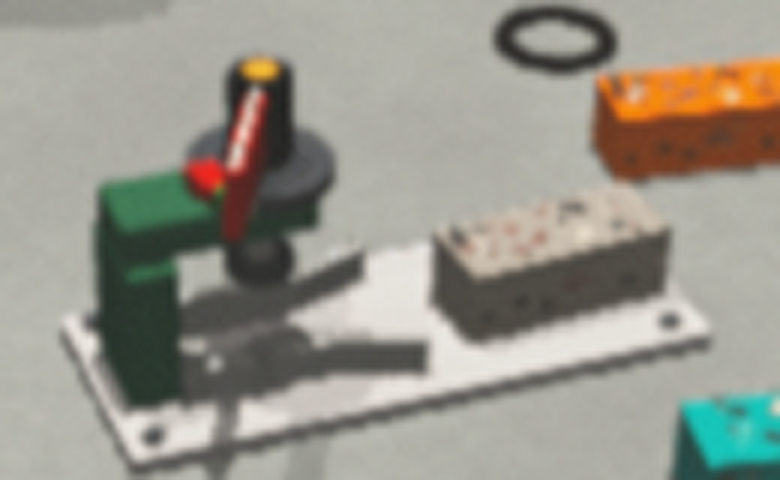

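```bash
python3 - <<'E'
from h import *
s=load('side0.png');c=load('scene0.png')
S=lambda u,v:((u+.5)/3.5+230-.5,(v+.5)/3.5+150-.5); C=lambda u,v:((u+.5)/6+260-.5,(v+.5)/6+175-.5)
np.set_printoptions(precision=4,suppress=True)
print('side plate');P=[onz(s,*S(*p),.012) for p in((78,486),(231,567),(465,251))];print(np.array(P))
print(np.linalg.norm(P[1]-P[0]),np.linalg.norm(P[2]-P[1]))
print('scene plate');Q=[onz(c,*C(*p),.012) for p in((62,320),(135,460),(710,326))];print(np.array(Q))
print(np.linalg.norm(Q[1]-Q[0]),np.linalg.norm(Q[2]-Q[1]))
print('far side hole/bolts');print(onz(s,*S(106,468),.012),onz(s,*S(229,537),.012),onz(s,*S(442,254),.012))
print(onz(c,*C(153,435),.012),onz(c,*C(670,320),.012))
print('prism top side');R=[onz(s,*S(*p),.057) for p in((124,460),(190,492),(272,367),(213,338))];print(np.array(R))
print('prism top scene');R=[onz(c,*C(*p),.057) for p in((480,276),(668,232),(434,226),(620,186))];print(np.array(R))
print('tri corners', tri(s,S(124,460),c,C(668,232)),tri(s,S(213,338),c,C(480,276)),tri(s,S(272,367),c,C(434,226)))
print('lever tip top',tri(s,S(268,65),c,C(235,165)), 'knob',tri(s,S(330,138),c,C(260,70)))
E
```

```text
side plate
[[ 0.6787  0.2165  0.012 ]
 [ 0.5573  0.2493  0.012 ]
 [ 0.4659 -0.0569  0.012 ]]
0.12584124108825875 0.3196014638430918
scene plate
[[ 0.4674 -0.0579  0.012 ]
 [ 0.5891 -0.0943  0.012 ]
 [ 0.6778  0.2167  0.012 ]]
0.12697635004652072 0.32340512579987307
far side hole/bolts
[0.6651 0.1977 0.012 ] [0.5655 0.228  0.012 ] [ 0.4823 -0.0496  0.012 ]
[ 0.5779 -0.0758  0.012 ] [0.661  0.2033 0.012 ]
prism top side
[[0.6405 0.2144 0.057 ]
 [0.5899 0.2267 0.057 ]
 [0.5667 0.1161 0.057 ]
 [0.6143 0.1026 0.057 ]]
prism top scene
[[0.6172 0.1035 0.057 ]
 [0.6453 0.2116 0.057 ]
 [0.5667 0.1148 0.057 ]
 [0.5966 0.2227 0.057 ]]
tri corners [0.642  0.2138 0.0547] [0.6154 0.1034 0.0566] [0.5665 0.1155 0.0565]
lever tip top [ 0.6143 -0.0513  0.1801] knob [0.5526 0.0085 0.1821]
```

The grey prism on the plate is confirmed. Clamp origin is about (0.552, 0.009) and its +x points at -106°. The prism centre is at clamp (-164, +6) mm, yawed +2.6°, with its top triangulated at about 56 mm. The lever starts at about 0.49 rad. First I turn the tool to line up with the prism.

>>> drive_tool(deltas=[{"slide": [0,0,0],"delta_rot": [0,0,0.055],"hand": 1},{"slide": [0,0,0],"delta_rot": [0,0,0.055],"hand": 1},{"slide": [0,0,0],"delta_rot": [0,0,0.055],"hand": 1},{"slide": [0,0,0],"delta_rot": [0,0,0.055],"hand": 1},{"slide": [0,0,0],"delta_rot": [0,0,0.055],"hand": 1}])

```text
time_s: 0.78
eef_pos: [0.1465, 0.5558, 0.2309]
eef_rot: [0.0, 0.534, 0.845, -0.0]
wrist_force: [-0.7, -0.0, 0.2]
opening: 0.997
```

>>> drive_tool(deltas=[{"slide": [0,0,0],"delta_rot": [0,0,0.055],"hand": 1},{"slide": [0,0,0],"delta_rot": [0,0,0.055],"hand": 1},{"slide": [0,0,0],"delta_rot": [0,0,0.055],"hand": 1},{"slide": [0,0,0],"delta_rot": [0,0,0.053],"hand": 1},{"slide": [0,0,0],"delta_rot": [0,0,0],"hand": 1}])

```text
time_s: 1.4
eef_pos: [0.1465, 0.5558, 0.2309]
eef_rot: [0.0, 0.785, 0.62, -0.0]
wrist_force: [-0.2, -0.5, -0.6]
opening: 1.004
```

```bash
cat > g.py <<'E'
from h import *
from scipy.spatial.transform import Rotation as Ro
np.set_printoptions(precision=4,suppress=True)
O=np.array([.5524,.0089]); cx=np.array([-.2795,-.9601]); cx/=np.linalg.norm(cx); cy=np.array([-cx[1],cx[0]])
def w2c(p): d=np.array(p)[:2]-O; return np.array([d@cx,d@cy])
def c2w(x,y): return O+x*cx+y*cy
def st():
    o=ctrl.get_obs(); w,x,y,z=o['eef_rot']; R=Ro.from_quat([x,y,z,w]).as_matrix()
    print('t',o['time_s'],'pos',o['eef_pos'],'clamp',w2c(o['eef_pos']),'F',o['wrist_force'],'open',round(o['opening'],3))
    print('toolx ang',np.degrees(np.arctan2(R[1,0],R[0,0])),'rel clamp -x',np.degrees(np.arctan2(R[1,0],R[0,0])-np.arctan2(-cx[1],-cx[0])),'tz',R[:,2])
    return o,R
def to(p):
    o,R=st(); d=R.T@(np.array(p)-o['eef_pos']); print('tool delta mm',d*1000,'frac',d/.05); return d
E
python3 - <<'E'
from g import *
p=c2w(-.184,.0054); print(p); to([*p,.231]); 
E
```

```text
[0.609  0.1841]
t 1.4 pos [0.1465 0.5558 0.2309] clamp [-0.4117 -0.5426] F [-0.2016 -0.5119 -0.6315] open 1.004
toolx ang 76.5739851809124 rel clamp -x 2.8050823550041724 tz [-0.0003 -0.0006 -1.    ]
tool delta mm [-254.2231  536.2025    0.0151] frac [-5.0845 10.7241  0.0003]
```

>>> drive_tool(deltas=[{"slide": [-0.25,0.5,0],"delta_rot": [0,0,0],"hand": 1},{"slide": [-0.45,0.95,0],"delta_rot": [0,0,0],"hand": 1},{"slide": [-0.45,0.95,0],"delta_rot": [0,0,0],"hand": 1},{"slide": [-0.45,0.95,0],"delta_rot": [0,0,0],"hand": 1},{"slide": [-0.45,0.95,0],"delta_rot": [0,0,0],"hand": 1}])

```text
time_s: 2.02
eef_pos: [0.3327, 0.4049, 0.2313]
eef_rot: [-0.0, 0.784, 0.621, 0.0]
wrist_force: [0.0, 0.0, 0.1]
opening: 1.003
```

>>> drive_tool(deltas=[{"slide": [-0.45,0.95,0],"delta_rot": [0,0,0],"hand": 1},{"slide": [-0.45,0.95,0],"delta_rot": [0,0,0],"hand": 1},{"slide": [-0.45,0.95,0],"delta_rot": [0,0,0],"hand": 1},{"slide": [-0.45,0.95,0],"delta_rot": [0,0,0],"hand": 1},{"slide": [-0.3,0.6,0],"delta_rot": [0,0,0],"hand": 1}])

```text
time_s: 2.65
eef_pos: [0.5227, 0.2507, 0.2311]
eef_rot: [0.0, 0.785, 0.62, -0.0]
wrist_force: [0.4, 0.4, 0.1]
opening: 0.996
```

>>> drive_tool(deltas=[{"slide": [-0.3,0.6,0],"delta_rot": [0,0,0],"hand": 1},{"slide": [-0.25,0.45,0],"delta_rot": [0,0,0],"hand": 1},{"slide": [0,0,0.5],"delta_rot": [0,0,0],"hand": 1},{"slide": [0,0,0.5],"delta_rot": [0,0,0],"hand": 1},{"slide": [0,0,0],"delta_rot": [0,0,0],"hand": 1}])

```text
time_s: 3.28
eef_pos: [0.564, 0.2134, 0.1789]
eef_rot: [-0.001, 0.785, 0.62, -0.002]
wrist_force: [0.9, 0.2, -0.7]
opening: 1.0
```

```bash
python3 - <<'E'
from g import *
p=c2w(-.184,.0054); to([*p,.02]); snap('wrist','w1.png')
E
```

```text
t 3.275 pos [0.564  0.2134 0.1789] clamp [-0.1996 -0.046 ] F [ 0.8528  0.2327 -0.7172] open 1.0
toolx ang 76.59028270735301 rel clamp -x 2.8213798814447877 tz [-0.005  -0.0008 -1.    ]
tool delta mm [-17.7591  51.3309 158.7071] frac [-0.3552  1.0266  3.1741]
```

View pics/w1.png

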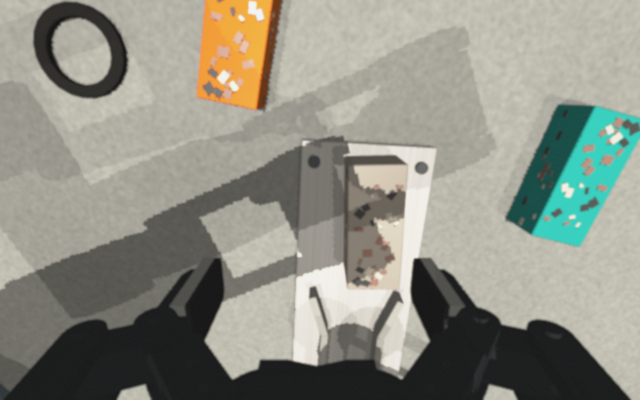

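The wrist view shows the prism (345–408, 160–290) on the plate, with the wings below it and the ring, orange block and turquoise block well clear.

>>> drive_tool(deltas=[{"slide": [-0.17,0.5,0],"delta_rot": [0,0,0],"hand": 1},{"slide": [-0.18,0.52,0],"delta_rot": [0,0,0],"hand": 1},{"slide": [0,0,0.6],"delta_rot": [0,0,0],"hand": 1},{"slide": [0,0,0.4],"delta_rot": [0,0,0],"hand": 1},{"slide": [0,0,0],"delta_rot": [0,0,0],"hand": 1}])

```text
time_s: 3.95
eef_pos: [0.6098, 0.1849, 0.1298]
eef_rot: [-0.001, 0.785, 0.619, -0.001]
wrist_force: [-0.5, -0.0, 0.1]
opening: 1.0
```

```bash
python3 - <<'E'
from g import *
p=c2w(-.184,.0054); to([*p,.02]); snap('wrist','w2.png'); snap('side','s2.png')
c=load('w1.png.npz'[:-4])
for p in ((347,160),(408,165),(347,283),(402,290)):
  print('w1 top',w2c(onz(c,*p,.057)))
E
```

```text
t 3.95 pos [0.6098 0.1849 0.1298] clamp [-0.185   0.0059] F [-0.4921 -0.042   0.129 ] open 1.0
toolx ang 76.53898420625087 rel clamp -x 2.7700813803426576 tz [-0.0035 -0.0004 -1.    ]
tool delta mm [ -0.8304  -0.1975 109.8302] frac [-0.0166 -0.0039  2.1966]
w1 top [-0.2262 -0.0232]
w1 top [-0.2246  0.0276]
w1 top [-0.1102 -0.0141]
w1 top [-0.1053  0.0381]
```

View pics/w2.png

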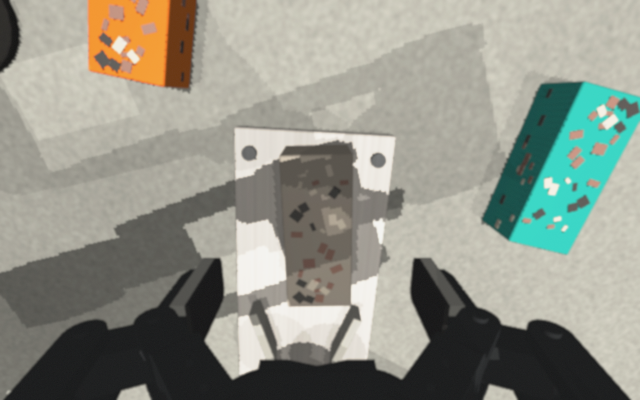

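>>> drive_tool(deltas=[{"slide": [0,0,0.6],"delta_rot": [0,0,0],"hand": 1},{"slide": [0,0,0.6],"delta_rot": [0,0,0],"hand": 1},{"slide": [0,0,0.5],"delta_rot": [0,0,0],"hand": 1},{"slide": [0,0,0.3],"delta_rot": [0,0,0],"hand": 1},{"slide": [0,0,0.14],"delta_rot": [0,0,0],"hand": 1}])

```text
time_s: 4.68
eef_pos: [0.6115, 0.1849, 0.0244]
eef_rot: [0.0, 0.785, 0.619, 0.0]
wrist_force: [-0.0, -0.1, -0.2]
opening: 0.999
```

>>> drive_tool(deltas=[{"slide": [0,0,0],"delta_rot": [0,0,0],"hand": 0.6},{"slide": [0,0,0],"delta_rot": [0,0,0],"hand": 0.5},{"slide": [0,0,0],"delta_rot": [0,0,0],"hand": 0.4},{"slide": [0,0,0],"delta_rot": [0,0,0],"hand": 0.3},{"slide": [0,0,0],"delta_rot": [0,0,0],"hand": 0.3}])

```text
time_s: 5.3
eef_pos: [0.6118, 0.185, 0.0257]
eef_rot: [0.0, 0.785, 0.619, 0.001]
wrist_force: [-2.5, 0.7, 6.4]
opening: 0.577
```

```bash
python3 - <<'E'
from g import *
st(); snap('wrist','w3.png'); snap('side','s3.png')
E
```

```text
t 5.3 pos [0.6118 0.185  0.0257] clamp [-0.1857  0.0078] F [-2.478   0.7295  6.3906] open 0.577
toolx ang 76.4902307199353 rel clamp -x 2.7213278940270786 tz [ 0.0014  0.0005 -1.    ]
```

View pics/w3.png

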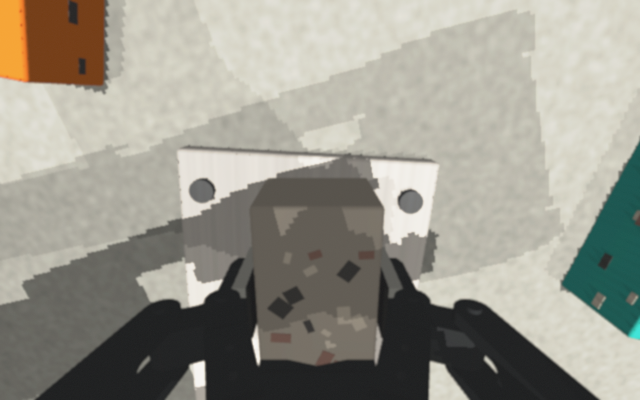

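View pics/s3.png

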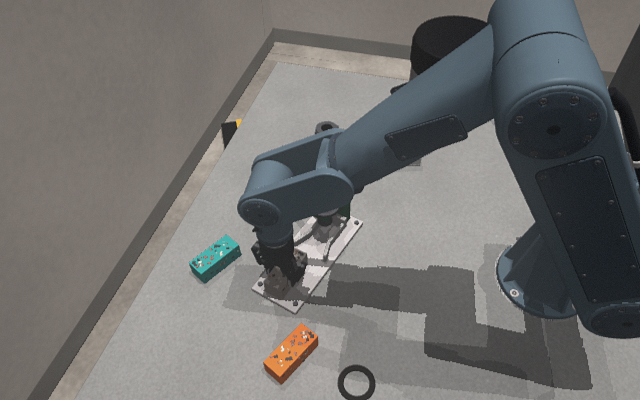

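>>> drive_tool(deltas=[{"slide": [0,-0.08,0],"delta_rot": [0,0,0.008],"hand": 0.3},{"slide": [0,-0.07,0],"delta_rot": [0,0,0.007],"hand": 0.3},{"slide": [-0.3,0,0],"delta_rot": [0,0,0],"hand": 0.3},{"slide": [-0.3,0,0],"delta_rot": [0,0,0],"hand": 0.3},{"slide": [-0.3,0,0],"delta_rot": [0,0,0],"hand": 0.3}])

```text
time_s: 6.02
eef_pos: [0.5926, 0.1447, 0.0258]
eef_rot: [0.0, 0.8, 0.6, 0.002]
wrist_force: [1.8, 6.8, 5.5]
opening: 0.573
```

```bash
python3 - <<'E'
from g import *
st(); snap('wrist','w4.png'); snap('scene','c4.png')
E
```

```text
t 6.025 pos [0.5926 0.1447 0.0258] clamp [-0.1416  0.0006] F [1.8294 6.7649 5.4682] open 0.573
toolx ang 73.73248430879353 rel clamp -x -0.03641851711468804 tz [ 0.0036  0.0026 -1.    ]
```

View pics/w4.png

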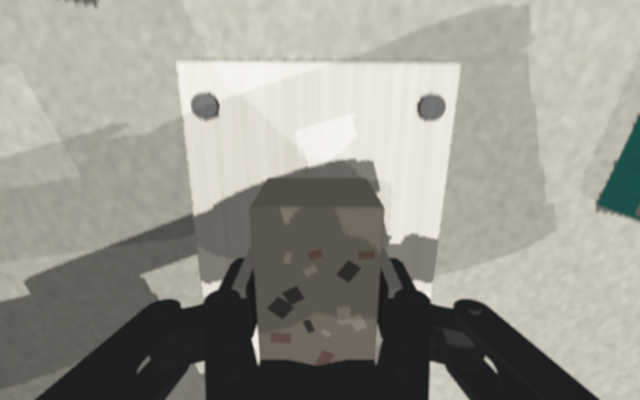

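View pics/c4.png

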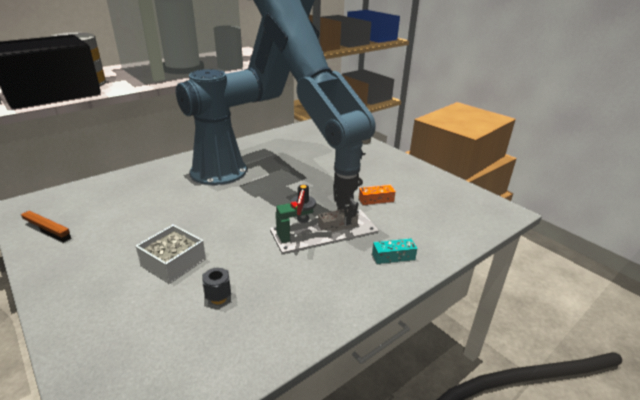

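The wrist view shows the prism (top edge 250–384 at row 207) centred on the plate (177–461 at row 62) and square to it.

```bash
python3 - <<'E'
from g import *
c=load('w4.png')
print('prism rear top',w2c(onz(c,250,207,.057)),w2c(onz(c,384,207,.057)))
print('plate',w2c(onz(c,177,62,.012)),w2c(onz(c,461,62,.012)), 'bolts',w2c(onz(c,205,106,.012)),w2c(onz(c,432,106,.012)))
E
```

```text
prism rear top [-0.1796 -0.0239] [-0.1795  0.0249]
plate [-0.2326 -0.0618] [-0.2325  0.0651] bolts [-0.2137 -0.0513] [-0.2136  0.0541]
```

>>> drive_tool(deltas=[{"slide": [-0.3,0,0],"delta_rot": [0,0,0],"hand": 0.3},{"slide": [-0.2,0,0],"delta_rot": [0,0,0],"hand": 0.3},{"slide": [0,0,0],"delta_rot": [0,0,0],"hand": 0.3},{"slide": [0,0,0],"delta_rot": [0,0,0],"hand": 0.3},{"slide": [0,0,0],"delta_rot": [0,0,0],"hand": 0.3}])

```text
time_s: 6.75
eef_pos: [0.5853, 0.1196, 0.0257]
eef_rot: [0.0, 0.8, 0.6, 0.001]
wrist_force: [-0.0, 0.4, 8.1]
opening: 0.577
```

>>> drive_tool(deltas=[{"slide": [0,0.02,0],"delta_rot": [0,0,0],"hand": 0.3},{"slide": [-0.15,0,0],"delta_rot": [0,0,0],"hand": 0.3},{"slide": [-0.15,0,0],"delta_rot": [0,0,0],"hand": 0.3},{"slide": [0,0,0],"delta_rot": [0,0,0],"hand": 0.3},{"slide": [0,0,0],"delta_rot": [0,0,0],"hand": 0.3}])

```text
time_s: 7.38
eef_pos: [0.5821, 0.1057, 0.0257]
eef_rot: [0.0, 0.8, 0.6, 0.001]
wrist_force: [0.8, 3.6, 7.0]
opening: 0.582
```

```bash
python3 - <<'E'
from g import *
st(); snap('wrist','w5.png')
E
```

```text
t 7.375 pos [0.5821 0.1057 0.0257] clamp [-0.1012  0.0014] F [0.778 3.633 7.018] open 0.582
toolx ang 73.70304433174293 rel clamp -x -0.06585849416529152 tz [ 0.0024  0.0016 -1.    ]
```

>>> drive_tool(deltas=[{"slide": [0,0,0],"delta_rot": [0,0,0],"hand": 1},{"slide": [0,0,0],"delta_rot": [0,0,0],"hand": 1},{"slide": [0,0,0],"delta_rot": [0,0,0],"hand": 1},{"slide": [0,0,-0.4],"delta_rot": [0,0,0],"hand": 1},{"slide": [0,0,-0.6],"delta_rot": [0,0,0],"hand": 1}])

```text
time_s: 8.05
eef_pos: [0.5805, 0.1046, 0.0749]
eef_rot: [-0.001, 0.8, 0.6, -0.001]
wrist_force: [0.0, -0.1, -0.3]
opening: 0.997
```

>>> drive_tool(deltas=[{"slide": [0,0,-0.1],"delta_rot": [0,0,0],"hand": 1},{"slide": [0.5,0,0],"delta_rot": [0,0,0],"hand": 0},{"slide": [0.6,0,0],"delta_rot": [0,0,0],"hand": 0},{"slide": [0.4,0,0],"delta_rot": [0,0,0],"hand": 0},{"slide": [0,0,0],"delta_rot": [0,0,0],"hand": 0}])

```text
time_s: 8.68
eef_pos: [0.602, 0.1777, 0.079]
eef_rot: [-0.0, 0.799, 0.601, -0.0]
wrist_force: [0.9, -0.6, -0.3]
opening: 0.146
```

```bash
python3 - <<'E'
from g import *
st(); snap('wrist','w6.png'); snap('scene','c6.png'); snap('side','s6.png')
E
```

```text
t 8.675 pos [0.602  0.1777 0.079 ] clamp [-0.1759  0.0004] F [ 0.8867 -0.564  -0.2891] open 0.146
toolx ang 73.90332621154862 rel clamp -x 0.13442338564039782 tz [-0.0002 -0.0001 -1.    ]
```

View pics/w6.png

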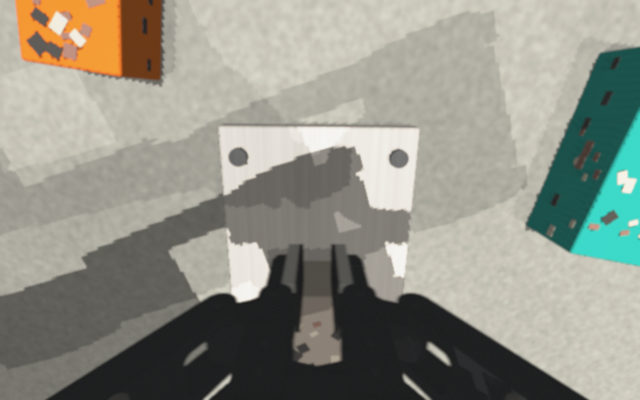

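>>> drive_tool(deltas=[{"slide": [0,0.01,0.3],"delta_rot": [0,0,0],"hand": 0},{"slide": [0,0,0.4],"delta_rot": [0,0,0],"hand": 0},{"slide": [0,0,0.32],"delta_rot": [0,0,0],"hand": 0},{"slide": [-0.2,0,0],"delta_rot": [0,0,0],"hand": 0},{"slide": [-0.15,0,0],"delta_rot": [0,0,0],"hand": 0}])

```text
time_s: 9.45
eef_pos: [0.5976, 0.159, 0.0282]
eef_rot: [-0.0, 0.8, 0.6, -0.0]
wrist_force: [1.3, -0.3, 0.8]
opening: -0.002
```

>>> drive_tool(deltas=[{"slide": [-0.15,0,0],"delta_rot": [0,0,0],"hand": 0},{"slide": [-0.15,0,0],"delta_rot": [0,0,0],"hand": 0},{"slide": [-0.15,0,0],"delta_rot": [0,0,0],"hand": 0},{"slide": [-0.15,0,0],"delta_rot": [0,0,0],"hand": 0},{"slide": [-0.15,0,0],"delta_rot": [0,0,0],"hand": 0}])

```text
time_s: 10.07
eef_pos: [0.5878, 0.1238, 0.029]
eef_rot: [0.0, 0.8, 0.6, 0.001]
wrist_force: [1.3, 5.7, 1.3]
opening: -0.001
```

```bash
python3 - <<'E'
from g import *
st(); snap('wrist','w7.png')
E
```

```text
t 10.075 pos [0.5878 0.1238 0.029 ] clamp [-0.1202  0.0019] F [1.3351 5.6661 1.3458] open -0.001
toolx ang 73.79359477099837 rel clamp -x 0.02469194509014259 tz [ 0.0018  0.0007 -1.    ]
```

View pics/w7.png

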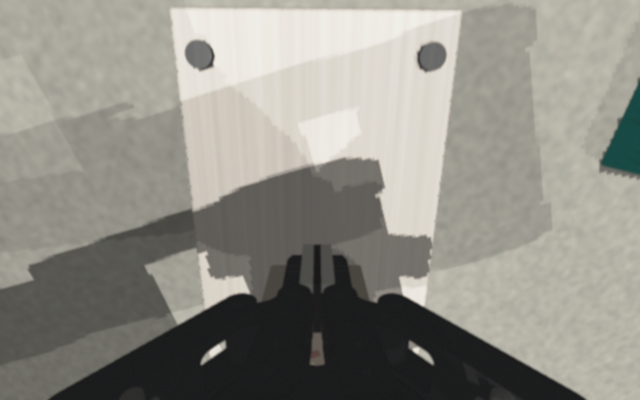

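>>> drive_tool(deltas=[{"slide": [-0.12,0,0],"delta_rot": [0,0,0],"hand": 0},{"slide": [-0.12,0,0],"delta_rot": [0,0,0],"hand": 0},{"slide": [-0.12,0,0],"delta_rot": [0,0,0],"hand": 0},{"slide": [-0.1,0,0],"delta_rot": [0,0,0],"hand": 0},{"slide": [0,0,0],"delta_rot": [0,0,0],"hand": 0}])

```text
time_s: 10.75
eef_pos: [0.5812, 0.1014, 0.0288]
eef_rot: [0.0, 0.8, 0.6, 0.0]
wrist_force: [1.1, 3.2, 2.1]
opening: 0.003
```

```bash
python3 - <<'E'
from g import *
st(); snap('scene','c8.png')
E
```

```text
t 10.75 pos [0.5812 0.1014 0.0288] clamp [-0.0968  0.0018] F [1.0562 3.1579 2.1336] open 0.003
toolx ang 73.77539344508759 rel clamp -x 0.006490619179368713 tz [ 0.001  -0.0001 -1.    ]
```

>>> drive_tool(deltas=[{"slide": [-0.05,0,0],"delta_rot": [0,0,0],"hand": 0},{"slide": [-0.05,0,0],"delta_rot": [0,0,0],"hand": 0},{"slide": [0,0,0],"delta_rot": [0,0,0],"hand": 0},{"slide": [0,0,0],"delta_rot": [0,0,0],"hand": 0},{"slide": [0,0,0],"delta_rot": [0,0,0],"hand": 0}])

```text
time_s: 11.42
eef_pos: [0.5798, 0.0972, 0.0287]
eef_rot: [0.0, 0.8, 0.6, 0.0]
wrist_force: [1.1, 4.7, 4.0]
opening: -0.001
```

>>> drive_tool(deltas=[{"slide": [-0.04,0,0],"delta_rot": [0,0,0],"hand": 0},{"slide": [-0.04,0,0],"delta_rot": [0,0,0],"hand": 0},{"slide": [0,0,0],"delta_rot": [0,0,0],"hand": 0},{"slide": [0,0,0],"delta_rot": [0,0,0],"hand": 0},{"slide": [0,0,0],"delta_rot": [0,0,0],"hand": 0}])

```text
time_s: 12.05
eef_pos: [0.58, 0.096, 0.0289]
eef_rot: [-0.0, 0.8, 0.6, 0.003]
wrist_force: [8.1, 15.9, -1.2]
opening: -0.001
```

```bash
python3 - <<'E'
from g import *
st(); c=snap('scene','c9.png'); s=snap('side','s9.png')
b=c['frame'][175:255,260:390,::-1]; cv2.imwrite('pics/cc9.png',cv2.resize(b,None,fx=6,fy=6,interpolation=cv2.INTER_CUBIC))
E
```

```text
t 12.05 pos [0.58   0.096  0.0289] clamp [-0.0913  0.0022] F [ 8.0569 15.8743 -1.2479] open -0.001
toolx ang 73.78988562762521 rel clamp -x 0.02098280171698748 tz [ 0.0044  0.0042 -1.    ]
```

View pics/cc9.png

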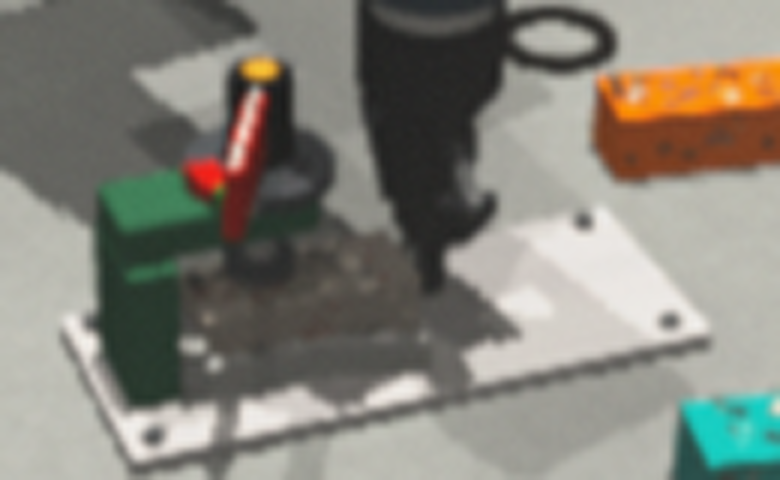

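>>> drive_tool(deltas=[{"slide": [-0.02,0,0],"delta_rot": [0,0,0],"hand": 0},{"slide": [0,0,0],"delta_rot": [0,0,0],"hand": 0},{"slide": [0.25,0,0],"delta_rot": [0,0,0],"hand": 0},{"slide": [0.6,0,0],"delta_rot": [0,0,0],"hand": 0},{"slide": [0.6,0,-0.6],"delta_rot": [0,0,0],"hand": 0}])

```text
time_s: 12.78
eef_pos: [0.5953, 0.1612, 0.0552]
eef_rot: [-0.002, 0.8, 0.6, -0.004]
wrist_force: [0.6, 0.0, -0.2]
opening: 0.005
```

>>> drive_tool(deltas=[{"slide": [0,0,-0.9],"delta_rot": [0,0,0],"hand": 0},{"slide": [0,0,-0.9],"delta_rot": [0,0,0],"hand": 0},{"slide": [0,0,-0.9],"delta_rot": [0,0,0],"hand": 0},{"slide": [0,0,-0.5],"delta_rot": [0,0,0],"hand": 0},{"slide": [0,0,0],"delta_rot": [0,0,0],"hand": 0}])

```text
time_s: 13.4
eef_pos: [0.5993, 0.1611, 0.2203]
eef_rot: [0.001, 0.8, 0.6, 0.001]
wrist_force: [-0.6, -0.3, -0.3]
opening: -0.001
```

```bash
python3 - <<'E'
from g import *
st(); c=snap('scene','c10.png'); s=snap('side','s10.png'); snap('wrist','w10.png')
b=c['frame'][175:255,260:390,::-1]; cv2.imwrite('pics/cc10.png',cv2.resize(b,None,fx=6,fy=6,interpolation=cv2.INTER_CUBIC))
E
```

```text
t 13.4 pos [0.5993 0.1611 0.2203] clamp [-0.1593  0.0024] F [-0.6354 -0.3144 -0.3205] open -0.001
toolx ang 73.76995696121521 rel clamp -x 0.001054135306999224 tz [ 0.0034 -0.001  -1.    ]
```

View pics/cc10.png

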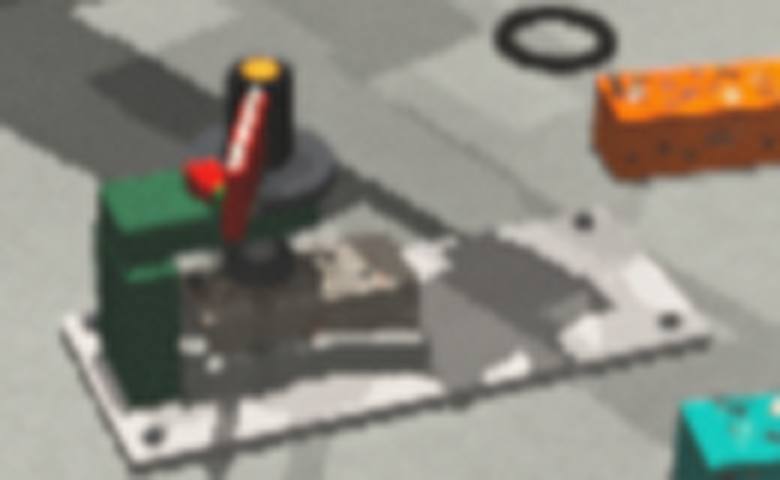

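View pics/w10.png

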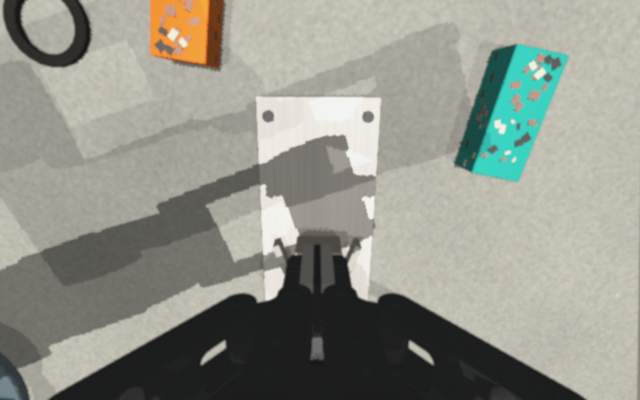

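View pics/s10.png

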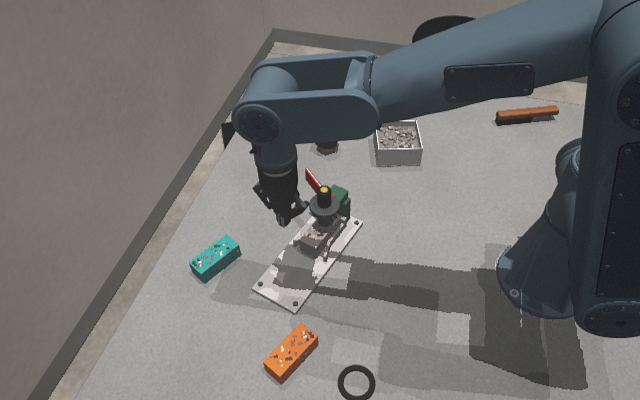

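```bash
python3 - <<'E'
from g import *
c=load('c10.png');w=load('w10.png');s=load('s10.png')
C=lambda u,v:((u+.5)/6+260-.5,(v+.5)/6+175-.5)
print('scene top rear',w2c(onz(c,*C(418,284),.057)),w2c(onz(c,*C(396,236),.057)))
print('w rear bottom edge',w2c(onz(w,297,234,.012)),w2c(onz(w,341,234,.012)))
print('w plate',w2c(onz(w,257,97,.012)),w2c(onz(w,380,97,.012)))
b=s['frame'][190:270,270:370,::-1]; cv2.imwrite('pics/cs10.png',cv2.resize(b,None,fx=7,fy=7,interpolation=cv2.INTER_CUBIC))
b=w['frame'][200:300,240:400,::-1]; cv2.imwrite('pics/cw10.png',cv2.resize(b,None,fx=5,fy=5,interpolation=cv2.INTER_CUBIC))
E
```

```text
scene top rear [-0.0759  0.0313] [-0.0828 -0.0139]
w rear bottom edge [-0.0807 -0.023 ] [-0.0808  0.0283]
w plate [-0.2334 -0.0611] [-0.2333  0.0647]
```

View pics/cs10.png

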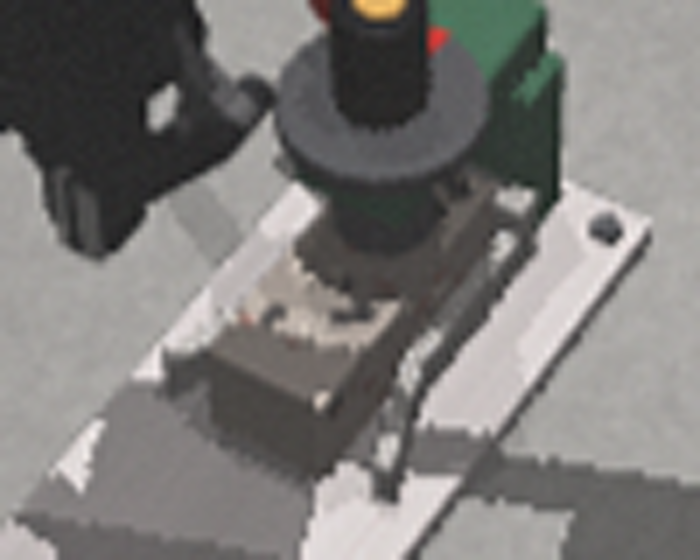

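View pics/cw10.png

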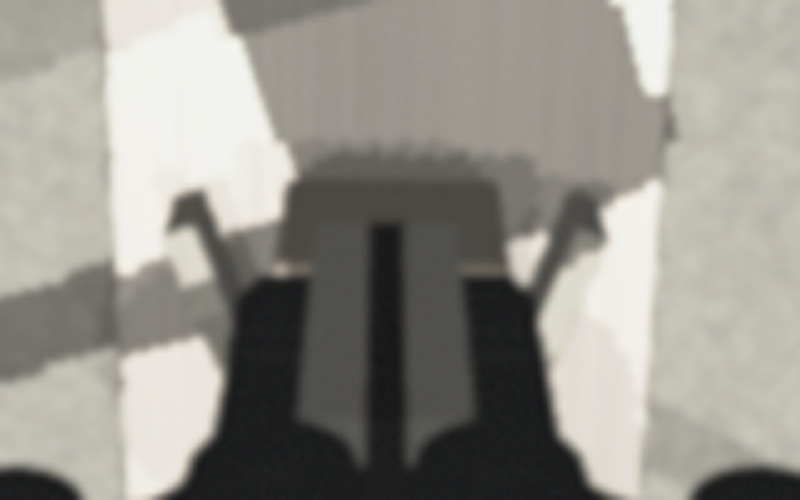

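The prism is home: its rear bottom edge reads clamp x≈-80 mm, level with the wing tips, it is square, and the push stopped at 17 N. Next I turn the tool so its x axis follows the lever's clockwise tangent, which keeps joint 6 in range.

>>> drive_tool(deltas=[{"slide": [0,0,0],"delta_rot": [0,0,-0.056],"hand": 0},{"slide": [0,0,0],"delta_rot": [0,0,-0.056],"hand": 0},{"slide": [0,0,0],"delta_rot": [0,0,-0.056],"hand": 0},{"slide": [0,0,0],"delta_rot": [0,0,-0.056],"hand": 0},{"slide": [0,0,0],"delta_rot": [0,0,-0.056],"hand": 0}])

```text
time_s: 14.18
eef_pos: [0.597, 0.1613, 0.2157]
eef_rot: [-0.002, 0.466, 0.885, -0.001]
wrist_force: [-0.3, 0.0, -0.1]
opening: -0.003
```

>>> drive_tool(deltas=[{"slide": [0,0,0],"delta_rot": [0,0,-0.056],"hand": 0},{"slide": [0,0,0],"delta_rot": [0,0,-0.056],"hand": 0},{"slide": [0,0,0],"delta_rot": [0,0,-0.056],"hand": 0},{"slide": [0,0,0],"delta_rot": [0,0,-0.056],"hand": 0},{"slide": [0,0,0],"delta_rot": [0,0,-0.056],"hand": 0}])

```text
time_s: 14.8
eef_pos: [0.597, 0.1613, 0.2157]
eef_rot: [-0.002, 0.044, 0.999, -0.0]
wrist_force: [-0.2, 0.8, -1.0]
opening: 0.004
```

>>> drive_tool(deltas=[{"slide": [0,0,0],"delta_rot": [0,0,-0.056],"hand": 0},{"slide": [0,0,0],"delta_rot": [0,0,-0.056],"hand": 0},{"slide": [0,0,0],"delta_rot": [0,0,-0.056],"hand": 0},{"slide": [0,0,0],"delta_rot": [0,0,-0.056],"hand": 0},{"slide": [0,0,0],"delta_rot": [0,0,-0.056],"hand": 0}])

```text
time_s: 15.42
eef_pos: [0.597, 0.1613, 0.2157]
eef_rot: [-0.002, -0.385, 0.923, 0.0]
wrist_force: [1.0, -0.7, 0.8]
opening: -0.0
```

```bash
cat >> g.py <<'E'
def lev(th,r,off):  # clamp point beside lever, off = along cw tangent
    e=np.array([np.sin(th),np.cos(th)]); t=np.array([np.cos(th),-np.sin(th)]); return c2w(*(r*e+off*t))
def tcplev():
    o=ctrl.get_obs(); p=w2c(o['eef_pos']); r=np.hypot(*p); a=np.arctan2(p[0],p[1])
    # lever angle when face touches: face plane at TCP + .016 along tool x
    print('tcp r',r,'ang',a)
E
python3 - <<'E'
from g import *
to([*lev(.487,.068,-.045),.22]); c=snap('wrist','w11.png');snap('side','s11.png');snap('scene','c11.png')
E
```

```text
t 15.425 pos [0.597  0.1613 0.2157] clamp [-0.1588  0.0003] F [ 0.9646 -0.6798  0.7513] open -0.0
toolx ang -134.6893279569719 rel clamp -x -208.45823078288012 tz [-0.0042 -0.0007 -1.    ]
tool delta mm [  94.107  -142.9898   -4.3297] frac [ 1.8821 -2.8598 -0.0866]
```

View pics/w11.png

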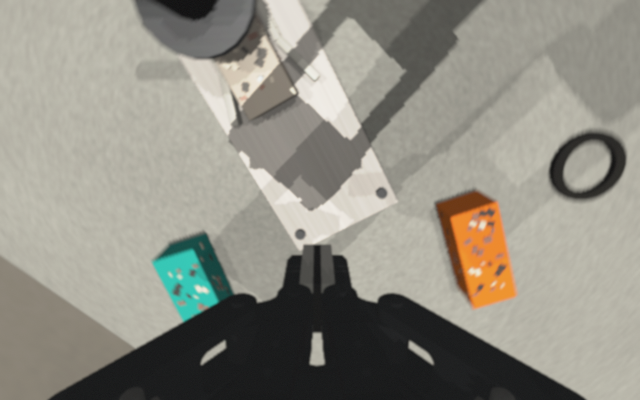

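>>> drive_tool(deltas=[{"slide": [0.3,-0.5,0],"delta_rot": [0,0,0],"hand": 0},{"slide": [0.5,-0.7,0],"delta_rot": [0,0,0],"hand": 0},{"slide": [0.5,-0.8,0],"delta_rot": [0,0,0],"hand": 0},{"slide": [0.4,-0.6,0],"delta_rot": [0,0,0],"hand": 0},{"slide": [0.18,-0.26,0],"delta_rot": [0,0,0],"hand": 0}])

```text
time_s: 16.2
eef_pos: [0.6326, -0.0079, 0.2173]
eef_rot: [-0.001, -0.38, 0.925, 0.0]
wrist_force: [-0.2, 0.1, 0.1]
opening: 0.004
```

```bash
python3 - <<'E'
from g import *
to([*lev(.487,.068,-.045),.146]); c=snap('wrist','w12.png');s=snap('side','s12.png');c=snap('scene','c12.png')
b=s['frame'][130:250,230:390,::-1]; cv2.imwrite('pics/cs12.png',cv2.resize(b,None,fx=5,fy=5,interpolation=cv2.INTER_CUBIC))
b=c['frame'][155:255,240:390,::-1]; cv2.imwrite('pics/cc12.png',cv2.resize(b,None,fx=5,fy=5,interpolation=cv2.INTER_CUBIC))
E
```

```text
t 16.2 pos [ 0.6326 -0.0079  0.2173] clamp [-0.0063  0.0817] F [-0.1538  0.1037  0.0974] open 0.004
toolx ang -135.31206983869853 rel clamp -x -209.08097266460675 tz [-0.0016  0.     -1.    ]
tool delta mm [-1.2509  1.2445 71.2532] frac [-0.025   0.0249  1.4251]
```

View pics/w12.png

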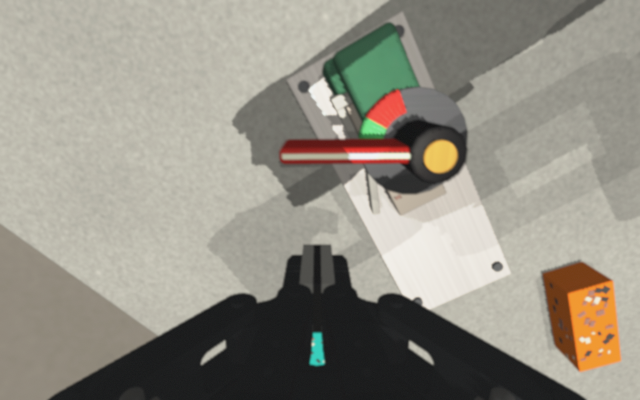

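View pics/cc12.png

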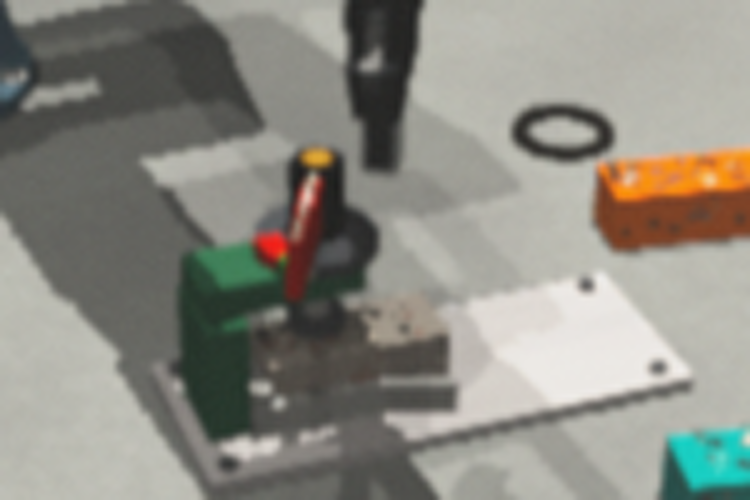

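View pics/cs12.png

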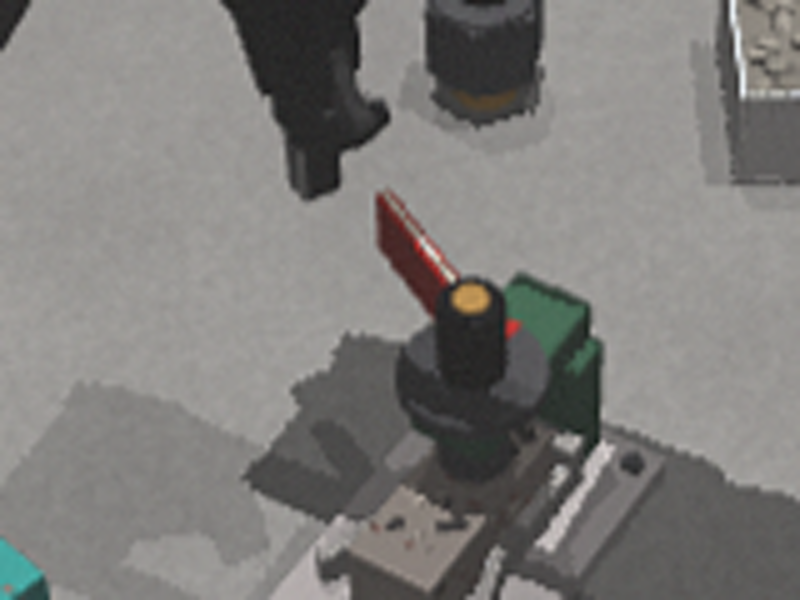

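The wrist view shows the lever fin (283–440, row 154), the knob at (440,156), and the green arc (375,128) then red arc (388,110) clockwise of it. That lets me watch the slip from here. Next I lower beside the fin.

>>> drive_tool(deltas=[{"slide": [0,0,0.5],"delta_rot": [0,0,0],"hand": 0},{"slide": [0,0,0.5],"delta_rot": [0,0,0],"hand": 0},{"slide": [0,0,0.42],"delta_rot": [0,0,0],"hand": 0},{"slide": [0.2,0,0],"delta_rot": [0,0,0],"hand": 0},{"slide": [0.2,0,0],"delta_rot": [0,0,0],"hand": 0}])

```text
time_s: 16.98
eef_pos: [0.6185, -0.0197, 0.1481]
eef_rot: [0.0, -0.383, 0.924, -0.0]
wrist_force: [0.6, -0.3, 0.5]
opening: -0.001
```

```bash
python3 - <<'E'
from g import *
to([*lev(.5,.068,-.016),.146]); tcplev(); c=snap('wrist','w13.png')
E
```

```text
t 16.975 pos [ 0.6185 -0.0197  0.1481] clamp [0.0089 0.0715] F [ 0.5727 -0.2949  0.4863] open -0.001
toolx ang -134.95843611192046 rel clamp -x -208.72733893782868 tz [ 0.0007 -0.0001 -1.    ]
tool delta mm [10.4207 -0.9903  2.1132] frac [ 0.2084 -0.0198  0.0423]
tcp r 0.07204264147254169 ang 0.12449362326337504
```

View pics/w13.png

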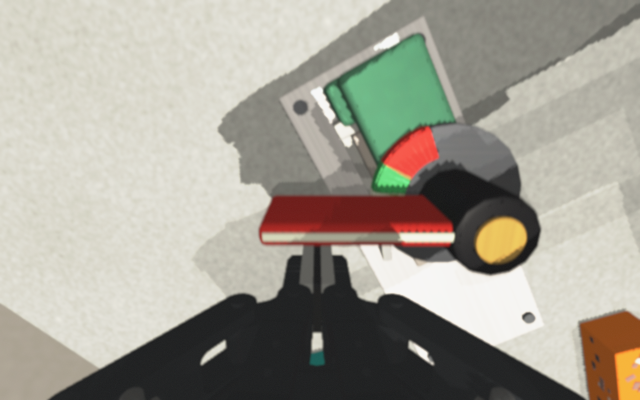

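>>> drive_tool(deltas=[{"slide": [0.1,0,0],"delta_rot": [0,0,0],"hand": 0},{"slide": [0.1,0,0],"delta_rot": [0,0,0],"hand": 0},{"slide": [0.12,-0.023,0],"delta_rot": [0,0,0.028],"hand": 0},{"slide": [0.12,-0.023,0],"delta_rot": [0,0,0.028],"hand": 0},{"slide": [0.12,-0.023,0],"delta_rot": [0,0,0.028],"hand": 0}])

```text
time_s: 17.65
eef_pos: [0.601, -0.0413, 0.1481]
eef_rot: [0.001, -0.256, 0.967, -0.0]
wrist_force: [3.5, 2.4, 0.8]
opening: -0.003
```

```bash
cat >> g.py <<'E'
def ts():
    o,R=st(); rel=o['eef_pos'][:2]-O; thtool=-( (np.degrees(np.arctan2(R[1,0],R[0,0]))-np.degrees(np.arctan2(cx[1],cx[0]))+180)%360-180)
    p=R[:2,:2].T@rel; f=R.T@o['wrist_force']
    print('tool theta',np.radians(thtool),'deg',thtool,'p tool (want -16,-68)',p*1000,'F tool',f)
E
python3 - <<'E'
from g import *
ts(); c=snap('wrist','w14.png')
E
```

```text
t 17.65 pos [ 0.601  -0.0413  0.1481] clamp [0.0346 0.0607] F [3.4686 2.3792 0.8392] open -0.003
toolx ang -150.30607838633327 rel clamp -x -224.0749812122415 tz [ 0.0028  0.0004 -1.    ]
tool theta 0.7692535399082555 deg 44.07498121224148 p tool (want -16,-68) [-17.3141 -67.6737] F tool [-4.1939  0.3476 -0.8286]
```

View pics/w14.png

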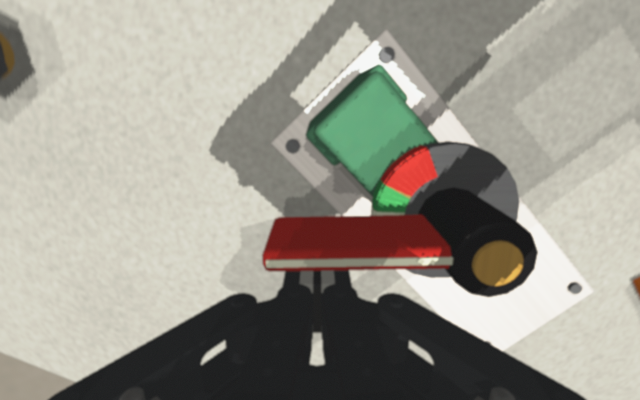

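The lever and collar turn together at 4.2 N and the contact holds, so I continue along the arc.

>>> drive_tool(deltas=[{"slide": [0.12,-0.023,0],"delta_rot": [0,0,0.028],"hand": 0},{"slide": [0.12,-0.023,0],"delta_rot": [0,0,0.028],"hand": 0},{"slide": [0.12,-0.023,0],"delta_rot": [0,0,0.028],"hand": 0},{"slide": [0.12,-0.023,0],"delta_rot": [0,0,0.028],"hand": 0},{"slide": [0.12,-0.023,0],"delta_rot": [0,0,0.028],"hand": 0}])

```text
time_s: 18.32
eef_pos: [0.575, -0.0572, 0.1481]
eef_rot: [0.002, -0.04, 0.999, -0.0]
wrist_force: [3.8, 0.2, -0.6]
opening: 0.001
```

>>> drive_tool(deltas=[{"slide": [0.12,-0.023,0],"delta_rot": [0,0,0.028],"hand": 0},{"slide": [0.12,-0.023,0],"delta_rot": [0,0,0.028],"hand": 0},{"slide": [0.12,-0.023,0],"delta_rot": [0,0,0.028],"hand": 0},{"slide": [0.12,-0.023,0],"delta_rot": [0,0,0.028],"hand": 0},{"slide": [0.12,-0.023,0],"delta_rot": [0,0,0.028],"hand": 0}])

```text
time_s: 18.95
eef_pos: [0.5448, -0.0606, 0.1482]
eef_rot: [0.002, 0.179, 0.984, -0.001]
wrist_force: [2.2, -2.0, -0.1]
opening: -0.003
```

```bash
python3 - <<'E'
from g import *
ts(); c=snap('wrist','w15.png')
print(ctrl.get_obs()['q'])
E
```

```text
t 18.95 pos [ 0.5448 -0.0606  0.1482] clamp [0.0689 0.0121] F [ 2.2299 -2.0311 -0.1076] open -0.003
toolx ang 159.36269027447838 rel clamp -x 85.59378744857017 tz [ 0.0029 -0.0017 -1.    ]
tool theta 1.6476992433600466 deg 94.4062125514298 p tool (want -16,-68) [-17.3827 -67.7713] F tool [-2.8024 -1.1148  0.1175]
[-0.327   0.2088  1.7531 -0.0008  1.1775 -1.5341]
```

View pics/w15.png

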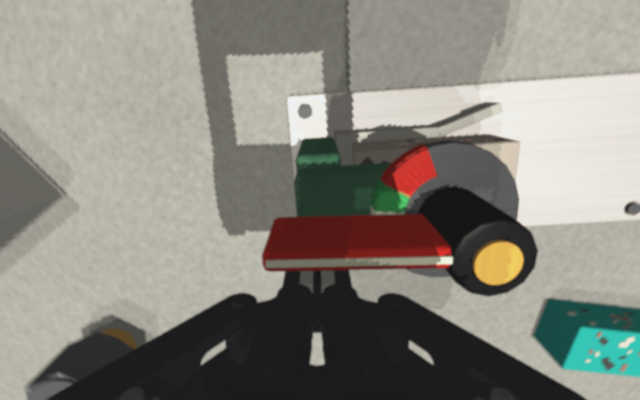

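>>> drive_tool(deltas=[{"slide": [0.12,-0.023,0],"delta_rot": [0,0,0.028],"hand": 0},{"slide": [0.12,-0.023,0],"delta_rot": [0,0,0.028],"hand": 0},{"slide": [0.12,-0.023,0],"delta_rot": [0,0,0.028],"hand": 0},{"slide": [0.12,-0.023,0],"delta_rot": [0,0,0.028],"hand": 0},{"slide": [0.12,-0.023,0],"delta_rot": [0,0,0.028],"hand": 0}])

```text
time_s: 19.62
eef_pos: [0.5158, -0.0506, 0.148]
eef_rot: [0.001, 0.389, 0.921, -0.001]
wrist_force: [1.0, -5.2, 1.4]
opening: -0.005
```

>>> drive_tool(deltas=[{"slide": [0.12,-0.023,0],"delta_rot": [0,0,0.028],"hand": 0},{"slide": [0.12,-0.023,0],"delta_rot": [0,0,0.028],"hand": 0},{"slide": [0,0,0],"delta_rot": [0,0,0],"hand": 0},{"slide": [0,0,0],"delta_rot": [0,0,0],"hand": 0},{"slide": [0,0,0],"delta_rot": [0,0,0],"hand": 0}])

```text
time_s: 20.25
eef_pos: [0.5059, -0.0421, 0.1474]
eef_rot: [0.0, 0.467, 0.884, 0.0]
wrist_force: [0.9, -1.6, 1.5]
opening: -0.002
```

```bash
python3 - <<'E'
from g import *
ts(); c=snap('wrist','w16.png')
E
```

```text
t 20.25 pos [ 0.5059 -0.0421  0.1474] clamp [ 0.062  -0.0304] F [ 0.9043 -1.5913  1.4868] open -0.002
toolx ang 124.26773707554341 rel clamp -x 50.49883424963518 tz [ 0.0003 -0.0001 -1.    ]
tool theta 2.260221727514779 deg 129.5011657503648 p tool (want -16,-68) [-15.9825 -67.1771] F tool [-1.8246 -0.1484 -1.4864]
```

View pics/w16.png

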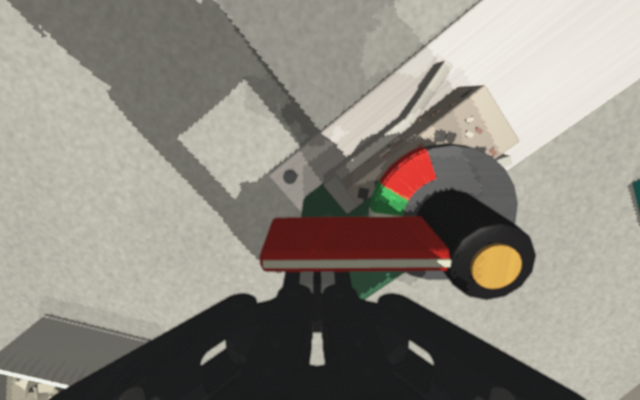

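>>> drive_tool(deltas=[{"slide": [0.06,-0.012,0],"delta_rot": [0,0,0.014],"hand": 0},{"slide": [0.06,-0.012,0],"delta_rot": [0,0,0.014],"hand": 0},{"slide": [0.06,-0.012,0],"delta_rot": [0,0,0.014],"hand": 0},{"slide": [0,0,0],"delta_rot": [0,0,0],"hand": 0},{"slide": [0,0,0],"delta_rot": [0,0,0],"hand": 0}])

```text
time_s: 20.92
eef_pos: [0.4995, -0.0354, 0.1474]
eef_rot: [0.0, 0.525, 0.851, -0.0]
wrist_force: [0.7, -3.2, 1.8]
opening: 0.003
```

```bash
cat >> g.py <<'E'
def arc(name):
    c=load(name); im=cv2.cvtColor(c['frame'],cv2.COLOR_RGB2HSV); h,s_,v=cv2.split(im)
    roi=np.zeros(h.shape,bool); roi[100:215,360:530]=True
    red=((h<8)|(h>172))&(s_>140)&(v>150)&roi; red[205:]=False; gr=(h>50)&(h<75)&(s_>120)&(v>90)&roi
    o=[]
    for n,m in(('red',red),('green',gr)):
        ys,xs=np.where(m)
        if len(xs)<10: print(n,'none'); continue
        P=np.array([w2c(onz(c,x,y,.130)) for x,y in zip(xs,ys)]); a=np.arctan2(P[:,0],P[:,1])%(2*np.pi)
        print(n,len(xs),'ang',np.percentile(a,[2,50,98]),'r',np.percentile(np.hypot(*P.T),[2,98]))
E
python3 - <<'E'
from g import *
ts(); c=snap('wrist','w17.png')
for n in('w14.png','w15.png','w16.png','w17.png'): print(n); arc(n)
E
```

```text
t 20.925 pos [ 0.4995 -0.0354  0.1474] clamp [ 0.0573 -0.0384] F [ 0.7436 -3.1627  1.8498] open 0.003
toolx ang 116.69544055475072 rel clamp -x 42.9265377288425 tz [ 0.     -0.0001 -1.    ]
tool theta 2.3923832337399227 deg 137.0734622711575 p tool (want -16,-68) [-15.7952 -67.1925] F tool [-3.1599 -0.7565 -1.8495]
w14.png
red 1413 ang [1.2888 1.6488 1.9854] r [0.023  0.0391]
green 501 ang [0.9383 1.0919 1.2224] r [0.0231 0.0392]
w15.png
red 1211 ang [2.1595 2.527  2.837 ] r [0.0231 0.0381]
green 473 ang [1.7452 1.8938 2.0504] r [0.0234 0.0374]
w16.png
red 1426 ang [2.748  3.1096 3.4549] r [0.0229 0.0389]
green 357 ang [2.4135 2.5858 2.6999] r [0.0235 0.0383]
w17.png
red 1394 ang [2.8917 3.251  3.5896] r [0.0228 0.0387]
green 316 ang [2.5509 2.739  2.8326] r [0.0232 0.0393]
```

View pics/w17.png

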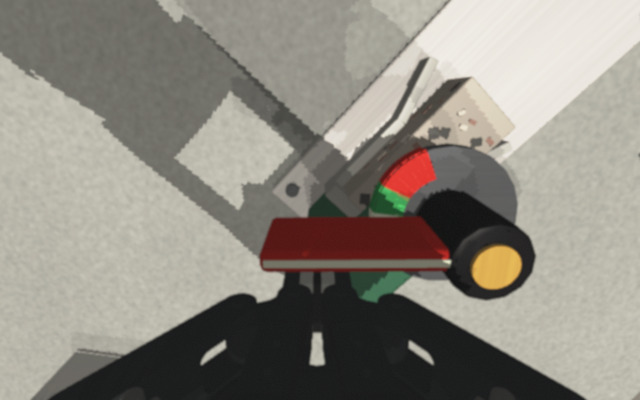

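Red arc minus lever angle is still 0.855, so there is no slip yet. I continue in small steps.

>>> drive_tool(deltas=[{"slide": [0.06,-0.012,0],"delta_rot": [0,0,0.014],"hand": 0},{"slide": [0.06,-0.012,0],"delta_rot": [0,0,0.014],"hand": 0},{"slide": [0.06,-0.012,0],"delta_rot": [0,0,0.014],"hand": 0},{"slide": [0,0,0],"delta_rot": [0,0,0],"hand": 0},{"slide": [0,0,0],"delta_rot": [0,0,0],"hand": 0}])

```text
time_s: 21.6
eef_pos: [0.4942, -0.0285, 0.1474]
eef_rot: [0.0, 0.58, 0.815, -0.0]
wrist_force: [0.4, -5.7, 1.5]
opening: 0.0
```

```bash
python3 - <<'E'
from g import *
ts(); c=snap('wrist','w18.png'); arc('w18.png')
E
```

```text
t 21.6 pos [ 0.4942 -0.0285  0.1474] clamp [ 0.0521 -0.0454] F [ 0.3754 -5.7203  1.5269] open 0.0
toolx ang 109.1020764683509 rel clamp -x 35.333173642442674 tz [ 0.0003 -0.0011 -1.    ]
tool theta 2.5249124383502903 deg 144.66682635755728 p tool (want -16,-68) [-16.2796 -67.201 ] F tool [-5.5299 -1.5173 -1.5205]
red 1401 ang [2.9734 3.336  3.6819] r [0.0227 0.0386]
green 157 ang [2.7092 2.8574 2.9177] r [0.0232 0.037 ]
```

Slip has begun at about 0.045. I advance about 10° more, to about 0.22.

>>> drive_tool(deltas=[{"slide": [0.06,-0.012,0],"delta_rot": [0,0,0.014],"hand": 0},{"slide": [0.06,-0.012,0],"delta_rot": [0,0,0.014],"hand": 0},{"slide": [0.06,-0.012,0],"delta_rot": [0,0,0.014],"hand": 0},{"slide": [0,0,0],"delta_rot": [0,0,0],"hand": 0},{"slide": [0,0,0],"delta_rot": [0,0,0],"hand": 0}])

```text
time_s: 22.28
eef_pos: [0.4897, -0.0203, 0.1473]
eef_rot: [0.0, 0.632, 0.775, -0.001]
wrist_force: [-1.1, -4.6, 1.8]
opening: 0.003
```

```bash
python3 - <<'E'
from g import *
ts(); c=snap('wrist','w19.png'); arc('w19.png')
E
```

```text
t 22.275 pos [ 0.4897 -0.0203  0.1473] clamp [ 0.0456 -0.052 ] F [-1.0781 -4.5921  1.8139] open 0.003
toolx ang 101.54864340177438 rel clamp -x 27.77974057586616 tz [-0.0004 -0.0011 -1.    ]
tool theta 2.6567447151910626 deg 152.22025942413381 p tool (want -16,-68) [-16.0774 -67.2997] F tool [-4.2851 -1.9767 -1.8084]
red 1180 ang [3.0563 3.3841 3.6773] r [0.0227 0.0385]
green none
```

View pics/w19.png

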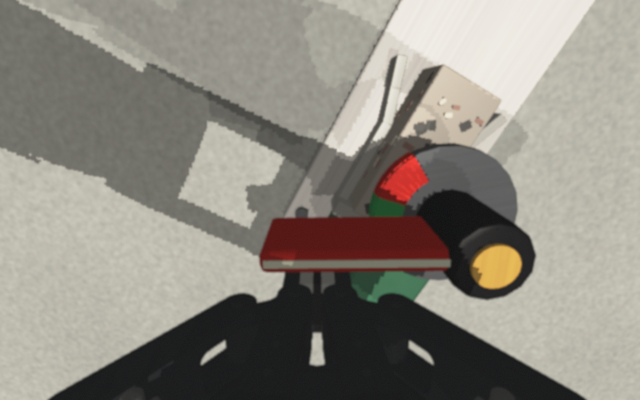

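```bash
python3 - <<'E'
from g import *
ims=[cv2.resize(load(n)['frame'][130:280,350:540,::-1],None,fx=2,fy=2.0) for n in('w17.png','w19.png')]
cv2.imwrite('pics/cmp.png',np.hstack(ims))
for n in('w17.png','w18.png','w19.png'):
    c=load(n); h,s_,v=cv2.split(cv2.cvtColor(c['frame'],cv2.COLOR_RGB2HSV))
    m=((h<8)|(h>172))&(s_>110)&(v>60); m[:, :365]=False; m[:,450:]=False; m[205:]=False; m[:130]=False
    ys,xs=np.where(m);P=np.array([w2c(onz(c,x,y,.130)) for x,y in zip(xs,ys)]); a=np.arctan2(P[:,0],P[:,1])%(2*np.pi)
    r=np.hypot(*P.T);k=(r>.026)&(r<.037); print(n,k.sum(),np.percentile(a[k],[1,2,5,50,95,98,99]))
E
```

```text
w17.png 973 [2.8821 2.8898 2.9132 3.249  3.5745 3.5964 3.6027]
w18.png 981 [2.9647 2.9731 2.9948 3.3369 3.6624 3.6831 3.6924]
w19.png 965 [2.9607 2.9693 2.9933 3.3339 3.6599 3.6815 3.6886]
```

View pics/cmp.png

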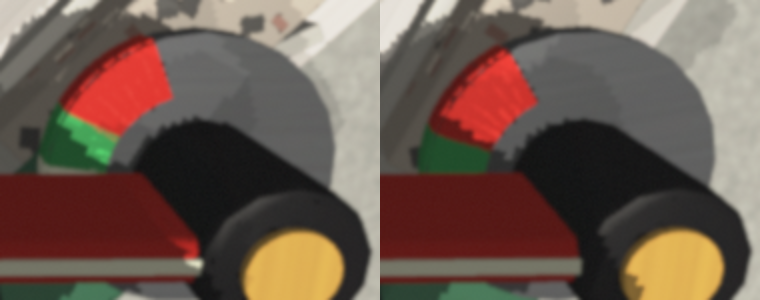

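The collar has stopped turning and slip is about 0.18. I add 2.5° for margin, then back off straight away from the fin.

>>> drive_tool(deltas=[{"slide": [0.06,-0.012,0],"delta_rot": [0,0,0.014],"hand": 0},{"slide": [0,0,0],"delta_rot": [0,0,0],"hand": 0},{"slide": [-0.2,0,0],"delta_rot": [0,0,0],"hand": 0},{"slide": [-0.4,0,0],"delta_rot": [0,0,0],"hand": 0},{"slide": [-0.1,0,0],"delta_rot": [0,0,0],"hand": 0}])

```text
time_s: 22.95
eef_pos: [0.4943, -0.0529, 0.1472]
eef_rot: [-0.0, 0.65, 0.76, 0.0]
wrist_force: [0.6, 0.8, 0.6]
opening: -0.005
```

>>> drive_tool(deltas=[{"slide": [0,0,-0.5],"delta_rot": [0,0,0],"hand": 0},{"slide": [0,0,-0.6],"delta_rot": [0,0,0],"hand": 0},{"slide": [0,0,-0.6],"delta_rot": [0,0,0],"hand": 0},{"slide": [0,0,-0.3],"delta_rot": [0,0,0],"hand": 0},{"slide": [0,0,0],"delta_rot": [0,0,0],"hand": 0}])

```text
time_s: 23.58
eef_pos: [0.4945, -0.0517, 0.2479]
eef_rot: [0.001, 0.65, 0.76, 0.0]
wrist_force: [-0.6, 0.2, -1.0]
opening: -0.003
```

```bash
python3 - <<'E'
from g import *
ts(); c=snap('wrist','w20.png');snap('scene','c20.png');snap('side','s20.png')
E
```

```text
t 23.575 pos [ 0.4945 -0.0517  0.2479] clamp [ 0.0744 -0.0386] F [-0.6385  0.1829 -1.0466] open -0.003
toolx ang 98.97420436940672 rel clamp -x 25.205301543498493 tz [ 0.0017 -0.0004 -1.    ]
tool theta 2.701677152697735 deg 154.79469845650146 p tool (want -16,-68) [-50.8787 -66.621 ] F tool [ 0.281  -0.6039  1.0454]
```

View pics/w20.png

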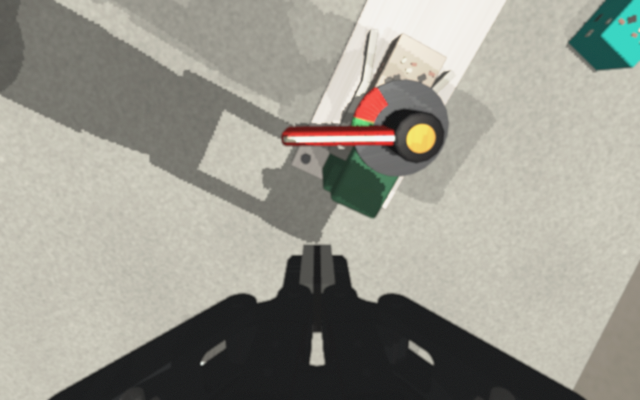

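View pics/c20.png

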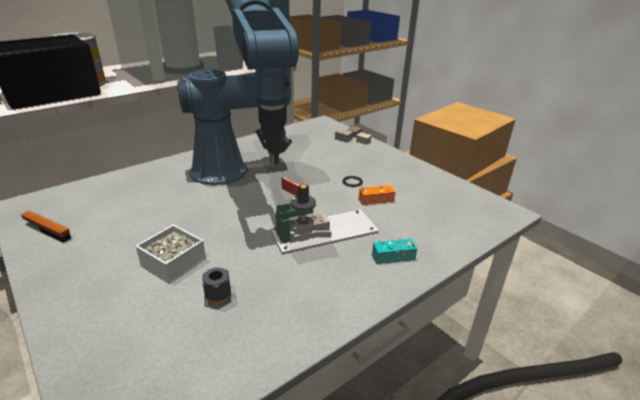

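```bash
python3 - <<'E'
from g import *
c=load('w20.png')
b=c['frame'][20:180,270:460,::-1]; cv2.imwrite('pics/cw20.png',cv2.resize(b,None,fx=4.2,fy=3.7,interpolation=cv2.INTER_CUBIC))
h,s_,v=cv2.split(cv2.cvtColor(c['frame'],cv2.COLOR_RGB2HSV))
m=((h<8)|(h>172))&(s_>110)&(v>60); m[:,:352]=False; m[:,400:]=False; m[122:]=False; m[:80]=False
ys,xs=np.where(m);P=np.array([w2c(onz(c,x,y,.130)) for x,y in zip(xs,ys)]); a=np.arctan2(P[:,0],P[:,1])%(2*np.pi)
r=np.hypot(*P.T);k=(r>.026)&(r<.037); print('red',k.sum(),np.percentile(a[k],[2,50,98]))
# lever white line
w=(v>190)&(s_<60); w[:, :292]=False; w[:,385:]=False; w[:125]=False; w[150:]=False
ys,xs=np.where(w); P=np.array([w2c(onz(c,x,y,.178)) for x,y in zip(xs,ys)]); vx,vy,x0,y0=cv2.fitLine(P.astype(np.float32),cv2.DIST_HUBER,0,1e-4,1e-4).ravel()
print(len(xs),(np.arctan2(vx,vy))%np.pi, x0,y0)
d=P.mean(0); print('via centroid',np.arctan2(*d)%np.pi)
print('knob',w2c(onz(c,421,138,.182)))
E
```

```text
red 434 [2.9958 3.3436 3.6806]
496 2.6908646 0.023436232 -0.047792166
via centroid 2.685672171648304
knob [ 0.0003 -0.0005]
```

View pics/cw20.png

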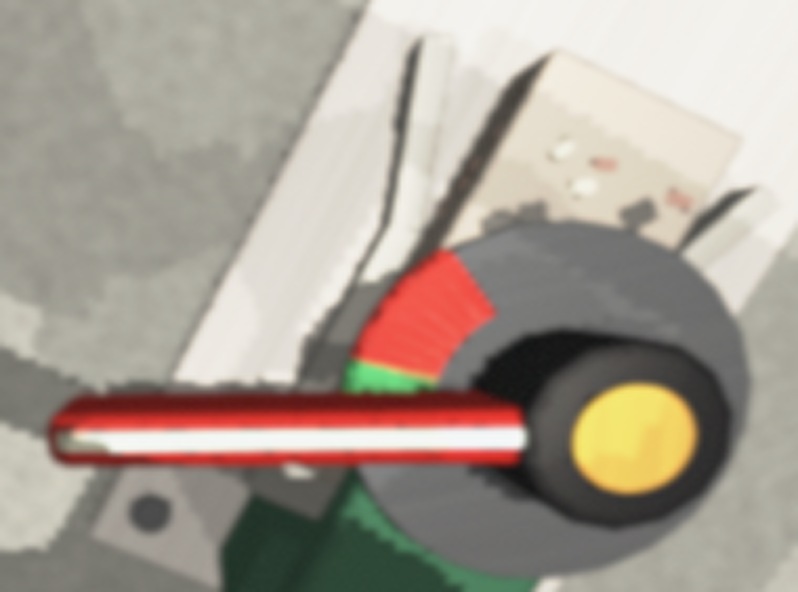

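```bash
python3 - <<'E'
from g import *
c=load('w20.png')
for u,v in((553,50),(745,135)): print(w2c(onz(c,270+u/4.2,20+v/3.7,.057)))
o=ctrl.get_obs(); print(o['time_s'],o['wrist_force'],abs(o['dq']).max())
for n in('c20.png',):
    a=load('scene0.png')['frame'].astype(int); b=load(n)['frame'].astype(int)
    for nm,(x,y) in dict(tub=(171,252),die=(217,287),ring=(352,181)).items(): print(nm,abs(a-b)[y-20:y+20,x-25:x+25].mean())
ctrl.hand_in()
E
```

```text
[-0.0779 -0.0233]
[-0.0793  0.0258]
23.725 [ 0.3766 -0.5071 -0.5644] 0.003949117574551354
tub 4.67
die 4.0906666666666665
ring 9.511666666666667
the job is handed in; nothing more can be done
```

I handed the job in at about 23.7 s: the granite prism is home against the back stop and clamped. The hand-in reports no verdict, so these are my own last checks.

**What I did:** I gripped the prism to square it up and slid its nose into the rails. Then I pushed its end with shut fingers until it stopped at about 17 N. I turned the lever clockwise until the clutch slipped, then backed off and lifted clear.

**Last checks:**
- **Prism:** its rear top edge reads clamp x of -78 to -79 mm, where home is -80 mm. It is off-centre by about 1 mm and about 1.6° off square.
- **Lever:** slip measures about 0.20 rad two ways, and the white line is over the green arc, clear of the red one.
- **Foot force:** I could not measure it directly. The collar stopped turning while the lever ran on, which means the screw is tight.
- **Bystanders:** the tub, die and ring stand at the same places in the scene view. The picture difference was larger at the ring (9.5, against 4–5 for the other two). I put that down to shadows, but did not check it separately.
- **Robot:** it is clear of everything and still, with about zero wrist force.

**Small disagreement:** the first arc reading after the slip was thrown off by a shadow and gave 0.09 to 0.17. I redid it with a better colour mask, which gave 0.18 just before the last 2.5° push.

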